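Prop open the dust bay's guard flap and take out the turned goblet

ROBOT

A 6-joint arm with a two-finger parallel gripper is mounted at the origin on the work surface. World frame = base frame: x ahead of the robot, y to its left, z up, the work surface at z = 0. Lengths are in m, angles in rad, forces in N, time in s.
With the tool pointing down it reaches from about 0.25 to 0.725 m from the base axis. Payload 4 kg.
Tool frame: the origin (TCP) lies midway between the tips of the shut fingers; the grasp point (between the pads) lies 19 mm behind it (bot.grip_point_offset is the distance from the TCP to the grasp point, in m); z points along the fingers, y is the line along which they close (so a half turn about z gives the same grasp; the last joint's range is limited). The gripper opens to 85 mm and grips with 20 to 120 N. Pads are 22 mm wide; open, the fingers measure 114 mm over their backs; the gripper's body (76 mm by 85 mm) begins 54 mm behind the grasp point. The pads swing forward as they close: fully open they stand 13 mm farther back than shut.
Start: joints at [-1.259, 0.241, 0.005, 1.335, 0, 1.571], TCP at [0.153, -0.476, 0.231] pointing down, gripper open.
Joint ranges: [-2.72, 2.72], [-1.05, 1.87], [-1.09, 1.28], [-1.99, 2.15], [-1.42, 1.44], [-3.14, 3.14]. Speed limits (rad/s): [2.79, 2.79, 3.14, 3.14, 3.14, 3.14].

INTERFACE

Orientations are given as a unit quaternion [x, y, z, w].
In Python, from workcell import bot gives the robot as it stands.
- The arm moves only by the tool step_arm, never from a script. Its argument "targets" is text: rows parted by semicolons, each of 7 numbers parted by spaces: the opening, from -1 (shut) to 1 (fully open), so that 0 is half open, then the shift along the world's x, y, z normalised to -1 to 1, where 1 is 0.5 m, then the turn, a rotation vector about the world's x, y, z normalised to -1 to 1, where 1 is pi/4 rad. In form: gripper x y z wx wy wz; .... A call has 1 to 10 rows; each row is the pose to reach, as a shift and turn from the pose commanded when the call began; what a row does not reach only later rows make up. A row lasts 1/12 s, in which the tool goes at most 41.7 mm and 7.16 degrees, less where a joint would pass 70% of its speed; a pose out of reach is approached as far as the arm can. A call with a number of a shift or a turn outside -1 to 1 is refused whole. A call with a gripper value outside its range is refused whole. The fingers move at their own pace and stop on an object; the grip force is fixed at half the most. Time passes only in rows, so rows that repeat a pose let the fingers close. It gives the time, the measured TCP pose, the force, the opening and the grip force at its end, in the units of the state.
- bot.get_obs(): the state, without advancing time (a new reading comes with each control period).
- bot.camera(name): name is "scene" or "top" or "wrist"; returns the picture (420x560x3 uint8, red, green, blue); there is no depth.
- bot.camera_info(name): a dict with "vertical_fov" (degrees; the focal length in pixels is half the picture's height over the tangent of half this angle, whatever the lens; pixels are square), "cx", "cy" (the principal point, pixels), "pose" (4x4, takes a point from camera to world coordinates). Camera axes: x right, y up, looking along -z (the intrinsics and any distortion apply to the point x, -y, -z); pixel columns grow to the right and rows downward; lengths in m; the calibration is good to about 2 mm. The wrist camera is an equidistant fisheye: a pixel r from the principal point sees the ray r / f radians off the axis. A picture is of the moment at which its call begins: read the wrist's pose just before it. camera_info takes no time and is no camera call; for the wrist camera it gives the pose at the moment of the call.
- bot.job_done(): hands the job in; it is judged then, once.
The state is a dict: "clock": time; "joint_pos": joint angles; "joint_vel": joint speeds; "tau": joint torques, N m; "eef_pos": TCP position; "tool_rot": TCP orientation; "ft_force": force on the tool from outside, world axes, zero at the start; "ft_torque": the same for the moment, N m; "grip_width": finger opening in m; "grasp_force": force on a finger pad.
Only numpy, scipy, OpenCV 4.12 (cv2) and the standard library are available. Lean on these libraries where they do the work, as an engineer would, in place of code of your own. Each camera call takes 0.05 s, during which the arm holds its last target. There are 200 camera calls.

TASK

Lift the clear guard flap of the dust bay by its handle right back until it leans open on its own, swing the prop stay on the bay's side up to its stop, and let the flap down to rest on the stay, with nothing else holding it. Then take the wooden goblet out of the bay, keeping it upright, lower it right down onto the middle of the empty round board before you let go of it, and leave it standing there. Leave the flap propped, and do not disturb the other things on the bench.

Things in the scene. Friction and masses are not known exactly. Their poses are not given: they have to be found in the camera images.
- flap_hinge (a point): Middle of the guard flap's hinge line, fixed to the dust bay, 150 mm above the bench. Axes are the bay's: x from its open front to its rear, y along the hinge line to the left, z up; its yaw is the bay's yaw.
- flap (a joint): Guard flap: clear pane in a steel frame, 140 mm deep, 200 mm wide, 7 mm thick, 0.45 kg, hinged at its rear edge. 0 = shut (level, over the bay), pi/2 = upright, 1.8 = its back stop. By its weight it falls shut below pi/2 and back onto its stop above. Let down onto the stay (stay at its stop), it rests at about 0.96 rad.
- flap_ear (a point): Steel ear (round, 12 mm) sticking out of the flap's right (-y) edge, 115 mm from the hinge; this point is its outer end, 123 mm right of the bay's middle. When the flap is let down the ear comes to rest on the rear side of the raised stay. Moves with the flap.
- flap_handle (a point): Middle of the flap's handle: a round bar 14 mm thick and 110 mm long, parallel to the hinge, 180 mm from the hinge, in the plane of the flap, its axis 40 mm ahead of the flap's front edge (33 mm of free gap for a finger), carried by an arm at each end. Moves with the flap.
- stay (a joint): Prop stay: steel bar 10 x 12 mm, 175 mm from pivot to tip, on the bay's outer right (-y) side. 0 = leaning to the rear (+x), 40 degrees above level; growing values swing it up and forward; 1.047 = its stop, 10 degrees forward of upright. Its stiff pivot keeps it where it is left (1 to 2 N at the peg moves it). Swing it while the flap is upright or further back.
- stay_pivot (a point): Point on the stay's pivot axis (parallel to the hinge), in line with stay_peg; fixed to the bay, 85 mm above the bench, axes as flap_hinge. The stay's bar lies 60 mm from it towards the bay (+y).
- stay_peg (a point): Grip point on the stay's peg: round steel, 14 mm thick, parallel to the hinge, sticking out 75 mm to the right (-y) of the stay, with a 20 mm black button at its end; 125 mm from the pivot axis. The point lies 60 mm out from the bar's middle, 175 mm right of the bay's middle, 52 mm clear of the ear's end. The peg may turn in the grip. Moves with the stay.
- goblet_mid (a point): The goblet to move: solid turned light wood, 100 mm tall, round; foot 60 mm across, thin stem, cup 50 mm across from 56 to 100 mm above its underside. This point is on its axis, 50 mm above its underside. Its z axis points up. It stands on the bay floor under the flap. About 0.11 kg.
- board_free_top (a point): Centre of the top face of the empty round plywood board, 110 mm across, 18 mm high, fixed to the bench: here the goblet must stand.
- board_full_top (a point): Centre of the top face of the other, alike board, which carries a second goblet.
- goblet2_mid (a point): A second goblet of the same shape (point 50 mm above its underside), standing on the other board. Leave it alone.
- oil_bottle: Upright amber oil bottle, 64 mm across, 200 mm tall; origin at its underside.
- wax_jar: Steel wax jar, 80 mm across, 70 mm tall; origin at its underside.
- blank: Block of wood, 60 x 120 (along its y) x 60 mm; origin at its underside.
- spindle: Turned baluster lying flat, 200 mm along its x, 35 mm high; origin under its middle.
- gouge: Turning gouge lying flat, 240 mm along its x, 28 mm high; origin under its middle.
- mallet: Wooden mallet lying flat, about 250 mm along its x, head 70 mm across and 100 mm long at its +x end; origin under the handle's front.
- machine: Dust bay: grey steel, fixed. Origin on the bench, 70 mm ahead of the hinge line, axes as flap_hinge. In mm from here: base x -100 to 170, y +-110, 30 high, with a 3 mm mat (bay floor 33 above the bench); side cheeks at y +-100, 4 thick, 95 high, x -75 to 70; hinge posts 155 high at y +-100; fan housing x 85 to 170, y +-75, 130 high. Front and top are open under the flap.
Things that resemble listed ones, but are neither listed nor needed, are in the scene too. What is shaped like the part that bears board_free_top but black is not meant.

How it is judged:
By the outcome, as a careful person would: the job done as asked, in the order asked, and still so for the second after the job is handed in, with the robot touching nothing.
It also fails if it takes over 72 s, if anything falls off the work surface, if the arm or the gripper's body presses on something with over 40 N, if the wrist force passes 120 N, or if a joint passes its speed limit or range.

## Working session

There is one attempt and no reset: what is moved stays moved. The work goes in short steps, Python scripts to look and compute and a tool call to move; the robot and the scene stay as the last step left them, time stands still between calls to the robot, and variables do not carry over. Pictures are saved under pics/ and viewed, at most 10 in all, crops included, and the job is handed in when it is done.

Besides the shell and the picture viewer there is one more tool, called after "Emit:" as name(argument=value, ...) on one line, values as JSON. step_arm: Moves the arm, as the interface text tells. Scaled input: -1 to 1 covers 0.5 m each way for a shift and pi/4 rad each way for a turn. Its arguments: {"type":"object","properties":{"targets":{"type":"string"}},"required":["targets"]}

```bash
mkdir -p pics; ls
python3 - <<'E'
from workcell import bot
import cv2,numpy as np
for n in("scene","top"):
    im=bot.camera(n); cv2.imwrite(f"pics/{n}0.png",im[:,:,::-1])
    i=bot.camera_info(n); print(n,i["vertical_fov"],i["cx"],i["cy"],np.round(i["pose"],4).tolist())
o=bot.get_obs(); print(o)
E
```

```text
pics
scene 44.763437830915585 280.4761059567894 208.08312171831852 [[0.3317, -0.6716, 0.6625, 1.4212], [0.9434, 0.2335, -0.2356, -0.3762], [0.0035, 0.7032, 0.711, 1.1278], [0.0, 0.0, 0.0, 1.0]]
top 50.19468952990761 271.46928182026295 211.28144296089692 [[-0.0215, 0.9874, -0.1565, 0.3035], [-0.9996, -0.0188, 0.0188, -0.0384], [0.0156, 0.1568, 0.9875, 1.242], [0.0, 0.0, 0.0, 1.0]]
{'clock': 0.1, 'joint_pos': array([-1.25901995e+00,  2.41319481e-01,  3.88405149e-03,  1.33522271e+00,
        9.34416018e-06,  1.57081251e+00]), 'joint_vel': array([-0.00013871, -0.00333641,  0.00157689,  0.00073396, -0.00139784,
       -0.00112942]), 'tau': array([-3.08111912e-04, -3.73138404e+01,  2.53010345e+01,  1.08483891e-02,
        4.28804896e-06, -3.13813594e-06]), 'eef_pos': array([ 0.15320509, -0.47535886,  0.23052064]), 'tool_rot': array([ 9.87874851e-01,  1.55249517e-01, -1.39922225e-04, -9.20342037e-04]), 'ft_force': array([0.07866799, 0.2148028 , 0.78383562]), 'ft_torque': array([-0.03756975,  0.02353185,  0.01486873]), 'grasp_force': 0.0, 'grip_width': 0.08522901347784002}
```

View pics/scene0.png

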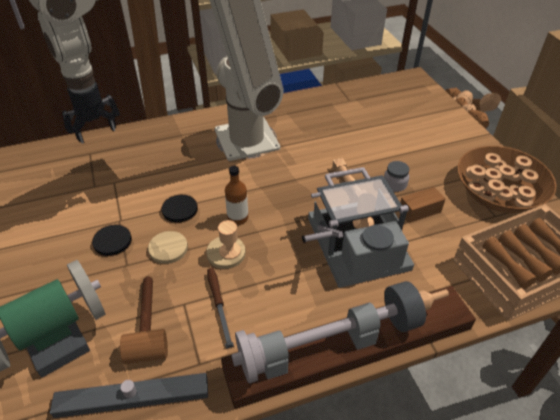

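View pics/top0.png

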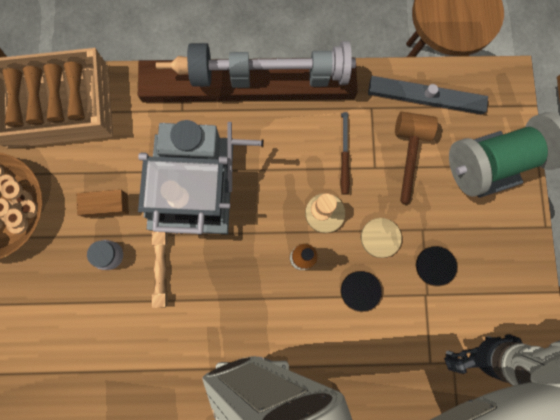

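```bash
cat > h.py <<'E'
from workcell import bot
import cv2,numpy as np
def K(n):
    i=bot.camera_info(n); f=210/np.tan(np.radians(i["vertical_fov"])/2)
    return i,f,np.array(i["pose"])
def proj(n,P):
    i,f,T=K(n); c=(np.atleast_2d(P)-T[:3,3])@T[:3,:3]
    x,y,z=c[:,0],-c[:,1],-c[:,2]
    if n=="wrist":
        r=np.hypot(x,y); k=np.arctan2(r,z)/np.maximum(r,1e-9)
    else: k=1/z
    return np.c_[i["cx"]+f*k*x,i["cy"]+f*k*y]
def ray(n,u,v):
    i,f,T=K(n); a=(u-i["cx"])/f; b=(v-i["cy"])/f
    if n=="wrist":
        r=np.hypot(a,b); s=np.sin(r)/max(r,1e-9); d=np.array([a*s,-b*s,-np.cos(r)])
    else: d=np.array([a,-b,-1.])
    return T[:3,3],T[:3,:3]@d
def onz(n,u,v,z):
    o,d=ray(n,u,v); return o+d*(z-o[2])/d[2]
E
python3 - <<'E'
from h import *
print(bot.camera_info("top").keys(), {k:v for k,v in bot.camera_info("top").items() if k!="pose"})
t=cv2.imread("pics/top0.png"); s=cv2.imread("pics/scene0.png")
a=cv2.resize(t[110:240,135:268],(399,390),interpolation=cv2.INTER_CUBIC); b=cv2.resize(s[155:285,295:425],(390,390),interpolation=cv2.INTER_CUBIC)
cv2.imwrite("pics/c1.png",np.hstack([a,b]))
for (im,n,c) in((t,"top",(381,237)),(s,"scene",(168,246)),(t,"top",(326,213))):
    h=cv2.cvtColor(im,cv2.COLOR_BGR2HSV); print(im[c[1],c[0]],h[c[1],c[0]])
    # flood-fill
    m=np.zeros((422,562),np.uint8); cv2.floodFill(cv2.GaussianBlur(im,(3,3),0),m,c,0,(25,25,25),(25,25,25),4|cv2.FLOODFILL_FIXED_RANGE|cv2.FLOODFILL_MASK_ONLY|(255<<8))
    cs,_=cv2.findContours(m[1:-1,1:-1],cv2.RETR_EXTERNAL,cv2.CHAIN_APPROX_NONE); e=cv2.fitEllipse(max(cs,key=len)); print(n,e,onz(n,*e[0],.018))
E
```

```text
dict_keys(['vertical_fov', 'cx', 'cy', 'pose']) {'vertical_fov': 50.19468952990761, 'cx': 271.46928182026295, 'cy': 211.28144296089692}
[128 177 204] [ 19  95 204]
top ((380.6969299316406, 237.52679443359375), (36.21791458129883, 38.688621520996094), 117.7723159790039) [ 0.41872617 -0.36047614  0.018     ]
[133 179 211] [ 18  94 211]
scene ((167.85585021972656, 244.11654663085938), (24.328575134277344, 37.576438903808594), 81.90148162841797) [ 0.41800145 -0.36060557  0.018     ]
[ 91 129 167] [ 15 116 167]
top ((323.26885986328125, 207.65838623046875), (12.024750709533691, 18.923545837402344), 136.7569580078125) [ 0.50492823 -0.20559535  0.018     ]
```

View pics/c1.png

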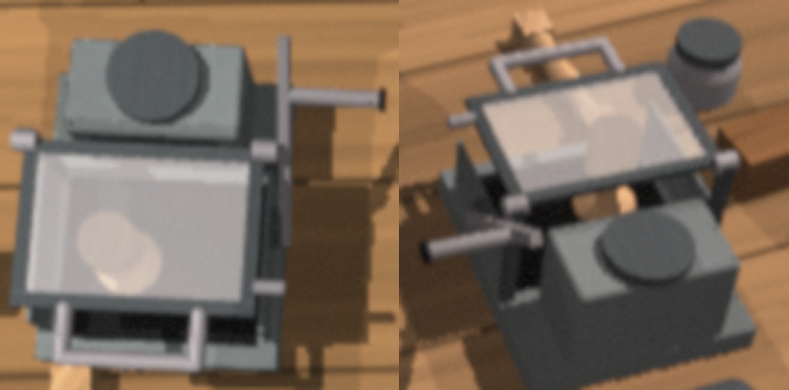

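Run:
```python
from h import *
from scipy.optimize import least_squares
L=lambda x,y,z:(x,y,z)
T=[((62,358),(-.18,.055,.15)),((197,363),(-.18,-.055,.15)),((14,303),(-.14,.1,.1535)),((248,304),(-.14,-.1,.1535)),((284,287),(-.115,-.123,.15)),((278,366),(-.17,-.11,.03)),((37,360),(-.17,.11,.03)),((383,99),"peg")]
S=[((498,66),(-.18,-.055,.15)),((604,44),(-.18,.055,.15)),((468,103),(-.14,-.1,.1535)),((664,70),(-.14,.1,.1535)),((450,122),(-.115,-.123,.15)),((426,252),"peg")]
def w(p,q):
    h,px=p[:3],p[3]
    if q=="peg": q=(px+.125*np.cos(np.radians(40)),-.19,.085+.125*np.sin(np.radians(40)))
    c,s=np.cos(h[2]),np.sin(h[2]); return np.array([h[0]+c*q[0]-s*q[1],h[1]+s*q[0]+c*q[1],q[2]])
def res(p):
    r=[]
    for n,A,o in(("top",T,(135,110)),("scene",S,(295,155))):
        for u,q in A: r+=list(proj(n,w(p,q))[0]-(np.array(u)/3+o))
    return np.array(r)
f=least_squares(res,[.55,.2,0,-.05],loss="soft_l1")
print(f.x); print(np.round(res(f.x).reshape(-1,2),1).tolist())
p=f.x
for n in T:print(n[1],w(p,n[1]).round(4))
# goblet top seen in top cam through the pane: cup rim centre
for u in((107,237),(110,238)): print("gob",onz("top",u[0]/3+135,u[1]/3+110,.133))
print("foot", onz("top",133/3+135,265/3+110,.035))
```

```text
[ 0.61759034  0.16282332 -0.05013497 -0.05512799]
[[-1.0, -1.3], [-0.9, -1.6], [-2.6, 0.1], [1.2, 2.3], [-0.9, -1.6], [-1.1, -0.5], [-2.0, -0.9], [-4.7, -0.7], [-133.6, -0.2], [-133.5, 0.1], [-133.7, -1.3], [-133.4, -3.6], [-132.6, 0.8], [-129.4, -0.3]]
(-0.18, 0.055, 0.15) [0.4406 0.2268 0.15  ]
(-0.18, -0.055, 0.15) [0.4351 0.1169 0.15  ]
(-0.14, 0.1, 0.1535) [0.4828 0.2697 0.1535]
(-0.14, -0.1, 0.1535) [0.4728 0.07   0.1535]
(-0.115, -0.123, 0.15) [0.4966 0.0457 0.15  ]
(-0.17, -0.11, 0.03) [0.4423 0.0615 0.03  ]
(-0.17, 0.11, 0.03) [0.4533 0.2812 0.03  ]
peg [ 0.6486 -0.029   0.1653]
gob [0.54083387 0.192804   0.133     ]
gob [0.53993211 0.190286   0.133     ]
foot [0.53536119 0.18930908 0.035     ]
```

Run:
```python
from h import *
from scipy.optimize import least_squares
T=[((62,358),(-.18,.055,.15)),((197,363),(-.18,-.055,.15)),((14,303),(-.14,.1,.1535)),((248,304),(-.14,-.1,.1535)),((284,287),(-.115,-.123,.15)),((278,366),(-.17,-.11,.03)),((37,360),(-.17,.11,.03)),((383,99),"peg")]
S=[((498,66),(-.18,-.055,.15)),((604,44),(-.18,.055,.15)),((468,103),(-.14,-.1,.1535)),((664,70),(-.14,.1,.1535)),((450,122),(-.115,-.123,.15)),((426,252),"peg")]
def w(p,q):
    h,px=p[:3],p[3]
    if q=="peg": q=(px+.125*np.cos(np.radians(40)),-.19,.085+.125*np.sin(np.radians(40)))
    c,s=np.cos(h[2]),np.sin(h[2]); return np.array([h[0]+c*q[0]-s*q[1],h[1]+s*q[0]+c*q[1],q[2]])
def res(p):
    r=[]
    for n,A,o in(("top",T,(135,110)),("scene",S,(295-133,155))):
        for u,q in A: r+=list(proj(n,w(p,q))[0]-(np.array(u)/3+o))
    return np.array(r)
f=least_squares(res,[.55,.2,0,-.05],loss="soft_l1")
print(f.x); print(np.round(res(f.x).reshape(-1,2),1).tolist())
p=f.x
for q in T[:2]+T[4:5]+T[-1:]:print(q[1],w(p,q[1]).round(4))
print("pegrip",w(p,(p[3]+.125*np.cos(np.radians(40)),-.175,.1653)))
```

```text
[ 0.61720639  0.15709899 -0.07293928 -0.05226632]
[[-0.3, -1.8], [-0.2, -1.0], [-1.5, -0.8], [2.2, 3.2], [0.3, -0.4], [-0.4, 0.5], [-1.3, -1.8], [-2.1, 0.0], [-1.3, -0.4], [-0.8, 0.4], [-1.8, -1.7], [-0.9, -3.0], [-1.0, 0.4], [0.9, -0.1]]
(-0.18, 0.055, 0.15) [0.4417 0.2251 0.15  ]
(-0.18, -0.055, 0.15) [0.4337 0.1154 0.15  ]
(-0.115, -0.123, 0.15) [0.4935 0.0428 0.15  ]
peg [ 0.6467 -0.0356  0.1653]
pegrip [ 0.64782693 -0.02060497  0.1653    ]
```

```bash
cat >> h.py <<'E'
from scipy.spatial.transform import Rotation as Ro
H=np.array([.6172,.1571,.15]); YAW=-.073
bx=np.array([np.cos(YAW),np.sin(YAW),0]); by=np.array([-np.sin(YAW),np.cos(YAW),0]); bz=np.array([0,0,1.])
def W(x,y,z): return H+bx*x+by*y+bz*(z-.15)   # bay(hinge xy origin), z absolute
def Rt(xax,head,down):  # tool x axis horizontal xax; z = head cos - up sin
    h=np.array([np.cos(head),np.sin(head),0]); t=h*np.cos(down)-bz*np.sin(down)
    return Ro.from_matrix(np.c_[xax,np.cross(t,xax),t])
def Rh(down): return Rt(by,YAW,down)
def Rgob(head,down): # closing horizontal
    h=np.array([np.cos(head),np.sin(head),0]); t=h*np.cos(down)-bz*np.sin(down); y=np.array([np.sin(head),-np.cos(head),0])
    return Ro.from_matrix(np.c_[np.cross(y,t),y,t])
def row(P,R,off=.019,ref=None):
    """shift/turn from now (or ref=(pos,R)) so that grip point at P"""
    o=bot.get_obs(); p,q=(o["eef_pos"],Ro.from_quat(o["tool_rot"])) if ref is None else ref
    tcp=np.array(P)+off*R.apply([0,0,1])
    print("row",np.r_[(tcp-p)/.5,(R*q.inv()).as_rotvec()/(np.pi/4)].round(3),"tcp",tcp.round(3)); return tcp,R
def st():
    o=bot.get_obs(); print(round(o["clock"],2),"q",o["joint_pos"].round(2),"p",o["eef_pos"].round(4),"F",o["ft_force"].round(1),"w",round(o["grip_width"],4),"gf",round(float(o["grasp_force"]),1))
E
python3 - <<'E'
from h import *
d=np.radians(55); R=Rh(d); t=R.apply([0,0,1]); hb=W(-.18,0,.15)
row(hb-.12*t,R); row(hb-.07*t,R,.015)
for n,u,z in(("bottle",(306,254),.2),("gob2",(326,205),.118)): print(n,onz("top",*u,z))
E
```

```text
row [ 0.453  1.3    0.004 -0.511 -0.65   1.46 ] tcp [0.38  0.174 0.233]
row [ 0.506  1.296 -0.071 -0.511 -0.65   1.46 ] tcp [0.406 0.173 0.195]
bottle [ 0.36675084 -0.13625462  0.2       ]
gob2 [ 0.49520952 -0.1991829   0.118     ]
```

Emit:
step_arm(targets="-0.2 0 0 0.2 0 0 0.15; -0.2 0.04 0.1 0.25 0 0 0.3; -0.2 0.08 0.2 0.25 0 0 0.45; -0.2 0.12 0.3 0.25 0 0 0.6; -0.2 0.16 0.4 0.25 0 0 0.75; -0.2 0.19 0.5 0.25 0 0 0.85; -0.2 0.22 0.6 0.25 0 0 0.95; -0.2 0.24 0.7 0.25 0 0 1; -0.2 0.26 0.8 0.25 0 0 1; -0.2 0.28 0.9 0.25 0 0 1")

```text
clock: 0.93
eef_pos: [0.2642, -0.1444, 0.3542]
tool_rot: [0.854, 0.521, 0.0, 0.0]
ft_force: [0.9, 0.0, 0.8]
grip_width: 0.0341
grasp_force: 0.0
```

Run:
```python
from h import *
st(); d=np.radians(55); R=Rh(d); t=R.apply([0,0,1]); hb=W(-.18,0,.15)
row(hb-.12*t,R); row(hb-.06*t,R,.015);row(hb,R,.015)
```

```text
0.93 q [-0.5  -0.18 -0.12  1.64  0.    1.55] p [ 0.2642 -0.1444  0.3542] F [0.9 0.  0.8] w 0.0341 gf 0.0
row [ 0.231  0.638 -0.243 -0.212 -0.753  0.495] tcp [0.38  0.174 0.233]
row [ 0.296  0.633 -0.335 -0.212 -0.753  0.495] tcp [0.412 0.172 0.187]
row [ 0.364  0.628 -0.433 -0.212 -0.753  0.495] tcp [0.446 0.17  0.138]
```

Emit:
step_arm(targets="-0.2 0.23 0.64 -0.24 -0.21 -0.75 0.5; -0.2 0.23 0.64 -0.24 -0.21 -0.75 0.5; -0.2 0.23 0.64 -0.24 -0.21 -0.75 0.5; -0.2 0.23 0.64 -0.24 -0.21 -0.75 0.5; -0.2 0.23 0.64 -0.24 -0.21 -0.75 0.5; -0.2 0.23 0.64 -0.24 -0.21 -0.75 0.5; -0.2 0.23 0.64 -0.24 -0.21 -0.75 0.5; -0.2 0.23 0.64 -0.24 -0.21 -0.75 0.5; -0.2 0.23 0.64 -0.24 -0.21 -0.75 0.5; -0.2 0.23 0.64 -0.24 -0.21 -0.75 0.5")

```text
clock: 1.77
eef_pos: [0.3792, 0.179, 0.2306]
tool_rot: [0.695, 0.655, 0.202, 0.217]
ft_force: [0.9, -0.2, -0.7]
grip_width: 0.0343
grasp_force: 0.0
```

Run:
```python
from h import *
st(); d=np.radians(55); R=Rh(d); t=R.apply([0,0,1]); hb=W(-.18,0,.15)
row(hb-.06*t,R,.015);row(hb,R,.015)
im=bot.camera("wrist")[:,:,::-1].copy()
cv2.imwrite("pics/w1.png",im)
print(proj("wrist",np.array([W(-.18,.055,.15),W(-.18,-.055,.15),W(-.14,.1,.1535),W(-.14,-.1,.1535)])).round(0))
```

```text
1.77 q [ 0.74 -0.26 -0.66  0.73 -0.42  2.28] p [0.3792 0.179  0.2306] F [ 0.9 -0.2 -0.7] w 0.0343 gf 0.0
row [ 0.065 -0.014 -0.088  0.004 -0.011 -0.015] tcp [0.412 0.172 0.187]
row [ 0.134 -0.019 -0.186  0.004 -0.011 -0.015] tcp [0.446 0.17  0.138]
[[283. 143.]
 [280. 277.]
 [327.  87.]
 [316. 309.]]
```

View pics/w1.png

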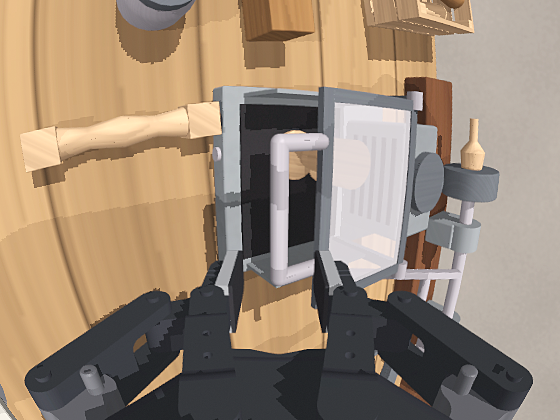

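Emit:
step_arm(targets="-0.2 0.06 -0.014 -0.085 0 -0.01 -0.015; -0.2 0.1 -0.016 -0.135 0 -0.01 -0.015; -0.2 0.13 -0.018 -0.18 0 -0.01 -0.015; -0.2 0.132 -0.018 -0.186 0 -0.01 -0.015; -0.2 0.132 -0.018 -0.186 0 -0.01 -0.015; -0.8 0.132 -0.018 -0.186 0 -0.01 -0.015; -0.8 0.132 -0.018 -0.186 0 -0.01 -0.015; -0.8 0.132 -0.018 -0.186 0 -0.01 -0.015; -0.8 0.132 -0.018 -0.186 0 -0.01 -0.015; -0.8 0.132 -0.018 -0.186 0 -0.01 -0.015")

```text
clock: 2.65
eef_pos: [0.4416, 0.1643, 0.14]
tool_rot: [0.7, 0.648, 0.203, 0.221]
ft_force: [-6.2, 0.2, -3.8]
grip_width: 0.0119
grasp_force: 58.4
```

Run:
```python
from h import *
st(); o=bot.get_obs();print(Ro.from_quat(o["tool_rot"]).apply([0,0,1]))
R=Rh(np.radians(55));c=(o["eef_pos"],Ro.from_quat(o["tool_rot"]))
for a in (0,.2,.4,.6,.8,1.0,1.2,1.4,1.6,1.75,1.8): print(a,end=" ");row(W(-.18*np.cos(a),0,.15+.18*np.sin(a)),R,.015)
```

```text
2.65 q [ 0.59 -0.05 -0.78  0.34 -0.36  2.14] p [0.4416 0.1643 0.14  ] F [-6.2  0.2 -3.8] w 0.0119 gf 58.4
[ 0.57034879 -0.04568889 -0.82013095]
0 row [ 0.009  0.011 -0.005  0.002 -0.002  0.005] tcp [0.446 0.17  0.138]
0.2 row [ 0.016  0.01   0.067  0.002 -0.002  0.005] tcp [0.45  0.169 0.173]
0.4 row [ 0.038  0.009  0.136  0.002 -0.002  0.005] tcp [0.46  0.169 0.208]
0.6 row [ 0.072  0.006  0.199  0.002 -0.002  0.005] tcp [0.478 0.167 0.239]
0.8 row [ 0.118  0.003  0.254  0.002 -0.002  0.005] tcp [0.501 0.166 0.267]
1.0 row [ 0.174 -0.001  0.298  0.002 -0.002  0.005] tcp [0.529 0.164 0.289]
1.2 row [ 0.238 -0.006  0.331  0.002 -0.002  0.005] tcp [0.561 0.161 0.305]
1.4 row [ 0.307 -0.011  0.35   0.002 -0.002  0.005] tcp [0.595 0.159 0.315]
1.6 row [ 0.379 -0.016  0.355  0.002 -0.002  0.005] tcp [0.631 0.156 0.318]
1.75 row [ 0.432 -0.02   0.35   0.002 -0.002  0.005] tcp [0.658 0.154 0.315]
1.8 row [ 0.45  -0.022  0.346  0.002 -0.002  0.005] tcp [0.667 0.153 0.313]
```

Emit:
step_arm(targets="-0.8 -0.002 0 0.043 0 0 0; -0.8 0.005 0 0.086 0 0 0; -0.8 0.017 -0.001 0.127 0 0 0; -0.8 0.035 -0.002 0.166 0 0 0; -0.8 0.057 -0.004 0.203 0 0 0; -0.8 0.083 -0.006 0.237 0 0 0; -0.8 0.114 -0.008 0.268 0 0 0; -0.8 0.148 -0.011 0.295 0 0 0; -0.8 0.184 -0.013 0.318 0 0 0; -0.8 0.224 -0.016 0.336 0 0 0")

```text
clock: 3.48
eef_pos: [0.5556, 0.157, 0.3111]
tool_rot: [0.7, 0.647, 0.205, 0.222]
ft_force: [-2.0, 0.6, -1.2]
grip_width: 0.012
grasp_force: 60.2
```

Run:
```python
from h import *
st()
```

```text
3.48 q [ 0.42 -0.03 -0.28  0.77 -0.28  1.99] p [0.5556 0.157  0.3111] F [-2.   0.6 -1.2] w 0.012 gf 60.2
```

Emit:
step_arm(targets="-0.8 0.034 -0.002 0.011 0 0 0; -0.8 0.069 -0.005 0.019 0 0 0; -0.8 0.105 -0.008 0.024 0 0 0; -0.8 0.141 -0.01 0.024 0 0 0; -0.8 0.177 -0.013 0.021 0 0 0; -0.8 0.205 -0.015 0.017 0 0 0; -0.8 0.205 -0.015 0.017 0 0 0")

```text
clock: 4.07
eef_pos: [0.6586, 0.1512, 0.3202]
tool_rot: [0.699, 0.648, 0.206, 0.221]
ft_force: [-2.6, 2.8, -1.2]
grip_width: 0.0114
grasp_force: 61.4
```

Run:
```python
from h import *
st(); R=Rh(np.radians(55))
o=bot.get_obs(); t=Ro.from_quat(o["tool_rot"]).apply([0,0,1]);g=o["eef_pos"]-.015*t
print("bar est",g,"pred 1.8",W(-.18*np.cos(1.8),0,.15+.18*np.sin(1.8)))
```

```text
4.07 q [ 0.33  0.15 -0.07  0.78 -0.23  1.91] p [0.6586 0.1512 0.3202] F [-2.6  2.8 -1.2] w 0.0114 gf 61.4
bar est [0.65000097 0.15177718 0.33250011] pred 1.8 [0.65798746 0.15411722 0.32529257]
```

Emit:
step_arm(targets="-0.2 0 0 0 0 0 0; -0.2 0 0 0 0 0 0; -0.2 0 0 0 0 0 0; -0.2 -0.03 0.002 0.05 0 0 0; -0.2 -0.07 0.005 0.1 0 0 0; -0.2 -0.115 0.009 0.164 0 0 0; -0.2 -0.115 0.009 0.164 0 0 0")

```text
clock: 4.65
eef_pos: [0.6021, 0.1545, 0.4105]
tool_rot: [0.699, 0.644, 0.212, 0.226]
ft_force: [1.4, 0.3, 2.4]
grip_width: 0.0336
grasp_force: 0.0
```

Run:
```python
from h import *
st()
t=bot.camera("top")[:,:,::-1];s=bot.camera("scene")[:,:,::-1]
a=cv2.resize(t[90:240,135:268],(399,450),interpolation=cv2.INTER_CUBIC); b=cv2.resize(s[115:265,295:425],(390,450),interpolation=cv2.INTER_CUBIC)
cv2.imwrite("pics/c2.png",np.hstack([a,b]))
R=Rh(np.radians(80))
pv=-.052
for a in (40,70,100):
  a=np.radians(a); row(W(pv+.125*np.cos(a),-.175,.085+.125*np.sin(a)),R)
```

```text
4.65 q [ 0.38  0.02  0.01  0.99 -0.26  1.95] p [0.6021 0.1545 0.4105] F [1.4 0.3 2.4] w 0.0336 gf 0.0
row [ 0.098 -0.35  -0.515  0.041  0.568  0.009] tcp [ 0.651 -0.021  0.147]
row [-0.008 -0.342 -0.441  0.041  0.568  0.009] tcp [ 0.599 -0.017  0.184]
row [-0.136 -0.333 -0.43   0.041  0.568  0.009] tcp [ 0.534 -0.012  0.189]
```

View pics/c2.png

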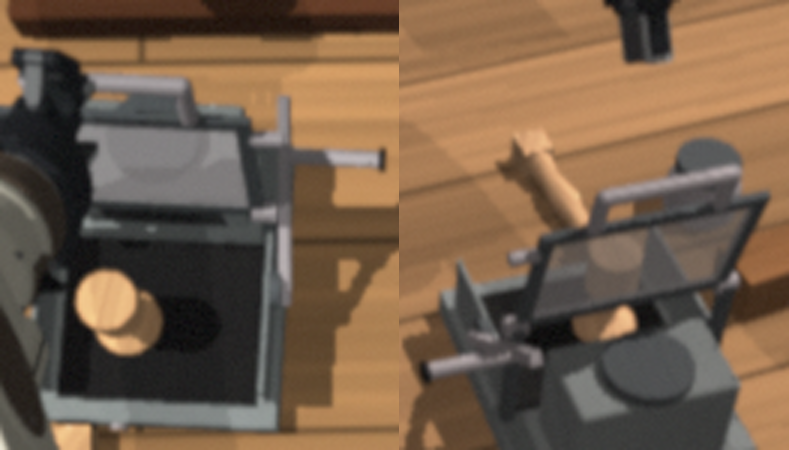

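Emit:
step_arm(targets="-0.2 0 -0.08 0 0.01 0.11 0; -0.2 0.01 -0.16 -0.02 0.02 0.22 0; -0.2 0.03 -0.24 -0.06 0.03 0.33 0; -0.2 0.06 -0.32 -0.12 0.04 0.44 0; -0.2 0.098 -0.35 -0.2 0.04 0.57 0.01; -0.2 0.098 -0.35 -0.28 0.04 0.57 0.01; -0.2 0.098 -0.35 -0.35 0.04 0.57 0.01; -0.2 0.098 -0.35 -0.35 0.04 0.57 0.01; -0.2 0.098 -0.35 -0.35 0.04 0.57 0.01")

```text
clock: 5.5
eef_pos: [0.648, -0.0217, 0.2186]
tool_rot: [0.73, 0.679, 0.051, 0.058]
ft_force: [-0.3, 0.3, 1.2]
grip_width: 0.0346
grasp_force: 0.0
```

Run:
```python
from h import *
st()
im=bot.camera("wrist")[:,:,::-1].copy()
pv=-.052;a=np.radians(40)
P=W(pv+.125*np.cos(a),-.175,.085+.125*np.sin(a)); u=proj("wrist",np.array([P,P+by*.05]));print(u)
for x in u: cv2.circle(im,tuple(int(v) for v in x),3,(0,0,255),1)
cv2.imwrite("pics/w2.png",im)
row(P,Rh(np.radians(80)))
print("gob",onz("top",135+106/3,90+300/3,.133),onz("top",135+131/3,90+325/3,.037))
```

```text
5.5 q [-0.03  0.42  0.21  1.21 -0.01  1.61] p [ 0.648  -0.0217  0.2186] F [-0.3  0.3  1.2] w 0.0346 gf 0.0
[[259.26222395 228.30172077]
 [258.38183674 151.09363222]]
row [ 0.002  0.001 -0.154  0.003 -0.014 -0.002] tcp [ 0.651 -0.021  0.147]
gob [0.53828155 0.19360424 0.133     ] [0.53501067 0.19074251 0.037     ]
```

View pics/w2.png

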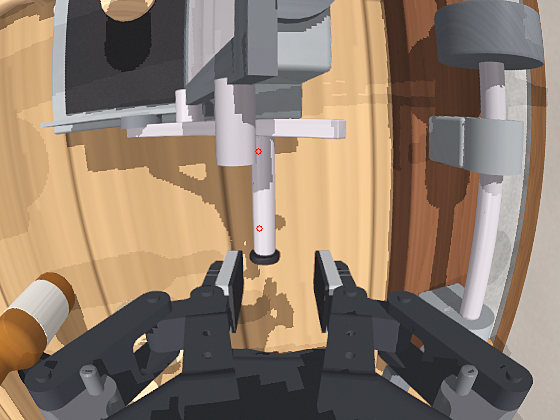

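Emit:
step_arm(targets="-0.2 0.008 0.001 -0.08 0 -0.01 0; -0.2 0.008 0.001 -0.14 0 -0.01 0; -0.2 0.008 0.001 -0.154 0 -0.01 0; -0.2 0.008 0.001 -0.154 0 -0.01 0; -0.5 0.008 0.001 -0.154 0 -0.01 0; -0.5 0.008 0.001 -0.154 0 -0.01 0; -0.5 0.008 0.001 -0.154 0 -0.01 0")

```text
clock: 6.13
eef_pos: [0.655, -0.0201, 0.1513]
tool_rot: [0.729, 0.679, 0.059, 0.065]
ft_force: [-7.4, 1.3, 2.2]
grip_width: 0.0215
grasp_force: 3.3
```

Run:
```python
from h import *
st()
```

```text
6.13 q [-0.03  0.46  0.09  1.03 -0.01  1.61] p [ 0.655  -0.0201  0.1513] F [-7.4  1.3  2.2] w 0.0215 gf 3.3
```

Emit:
step_arm(targets="-0.5 -0.012 0 0 0 0 0; -0.5 -0.035 0.002 0.028 0 0 0; -0.5 -0.07 0.005 0.055 0 0 0; -0.5 -0.11 0.008 0.074 0 0 0; -0.5 -0.15 0.011 0.085 0 0 0; -0.5 -0.19 0.014 0.089 0 0 0; -0.5 -0.225 0.016 0.087 0 0 0; -0.5 -0.245 0.018 0.085 0 0 0; -0.5 -0.25 0.018 0.085 0 0 0; -0.5 -0.255 0.018 0.085 0 0 0")

```text
clock: 6.97
eef_pos: [0.53, -0.0117, 0.1937]
tool_rot: [0.729, 0.679, 0.061, 0.067]
ft_force: [3.3, 0.3, 2.9]
grip_width: 0.0216
grasp_force: 2.2
```

Run:
```python
from h import *
st(); print(W(-.052+.125*np.cos(np.radians(100)),-.175,.208))
```

```text
6.97 q [-0.01  0.18 -0.19  1.02 -0.01  1.63] p [ 0.53   -0.0117  0.1937] F [3.3 0.3 2.9] w 0.0216 gf 2.2
[ 0.53092662 -0.01205816  0.208     ]
```

Emit:
step_arm(targets="-0.5 -0.01 0.001 0 0 0 0; -0.5 -0.02 0.002 0 0 0 0; -0.5 -0.02 0.002 0 0 0 0")

```text
clock: 7.22
eef_pos: [0.5291, -0.0115, 0.1955]
tool_rot: [0.728, 0.678, 0.066, 0.073]
ft_force: [23.7, -1.4, -7.0]
grip_width: 0.0215
grasp_force: 10.8
```

Emit:
step_arm(targets="-0.5 0.022 -0.002 0 0 0 0; -0.2 0.022 -0.002 0 0 0 0; -0.2 0.022 -0.002 0 0 0 0; -0.2 0.022 -0.002 0.06 0 0 0; -0.2 0.022 -0.002 0.13 0 0 0; -0.2 0.022 -0.002 0.2 0 0 0; -0.2 0.022 -0.002 0.28 0 0 0; -0.2 0.022 -0.002 0.36 0 0 0; -0.2 0.022 -0.002 0.42 0 0 0; -0.2 0.022 -0.002 0.42 0 0 0")

```text
clock: 8.05
eef_pos: [0.5306, -0.0118, 0.4081]
tool_rot: [0.729, 0.678, 0.063, 0.069]
ft_force: [0.8, 0.0, 0.7]
grip_width: 0.0343
grasp_force: 0.0
```

Run:
```python
from h import *
st()
R=Rh(np.radians(55));t=R.apply([0,0,1]); P=np.array([.650,.152,.3325])+[.004,0,-.001]
row(P-.1*t,R,.015);row(P,R,.015)
t=bot.camera("top")[:,:,::-1];s=bot.camera("scene")[:,:,::-1]
a=cv2.resize(t[90:240,135:268],(399,450),interpolation=cv2.INTER_CUBIC); b=cv2.resize(s[115:265,295:425],(390,450),interpolation=cv2.INTER_CUBIC)
cv2.imwrite("pics/c3.png",np.hstack([a,b]))
```

```text
8.05 q [-0.01  0.15  0.32  1.56 -0.01  1.63] p [ 0.5306 -0.0118  0.4081] F [0.8 0.  0.7] w 0.0343 gf 0.0
row [ 0.15   0.335 -0.014 -0.036 -0.538 -0.001] tcp [0.605 0.156 0.401]
row [ 0.264  0.326 -0.178 -0.036 -0.538 -0.001] tcp [0.663 0.151 0.319]
```

View pics/c3.png

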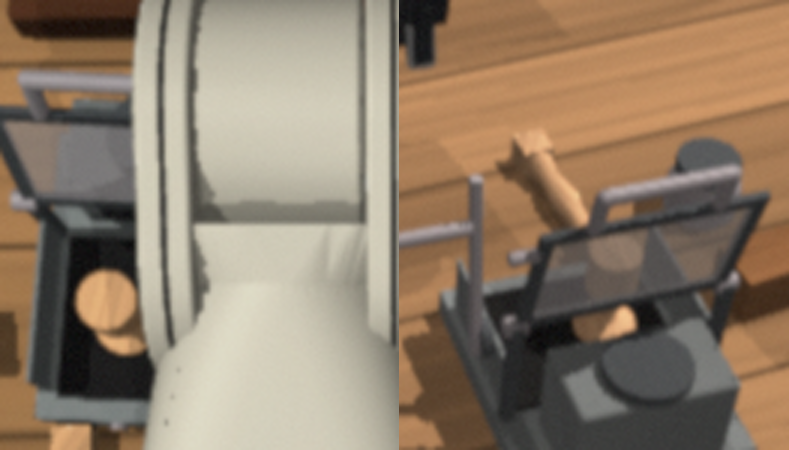

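Run:
```python
from h import *
for a in(1.7,1.75,1.8,1.85): print(a,proj("scene",np.array([W(-.18*np.cos(a),y,.15+.18*np.sin(a)) for y in(-.055,.055)])).round(1).tolist())
```

```text
1.7 [[359.8, 175.6], [402.8, 167.7]]
1.75 [[361.1, 178.5], [404.2, 170.5]]
1.8 [[362.4, 181.5], [405.7, 173.5]]
1.85 [[363.7, 184.7], [407.1, 176.6]]
```

Emit:
step_arm(targets="-0.1 0.02 0.07 0.01 0 -0.11 0; -0.1 0.04 0.14 0.01 0 -0.22 0; -0.1 0.07 0.21 0 -0.02 -0.33 0; -0.1 0.1 0.28 -0.01 -0.03 -0.44 0; -0.1 0.15 0.335 -0.014 -0.036 -0.54 0; -0.1 0.15 0.335 -0.014 -0.036 -0.54 0; -0.1 0.15 0.335 -0.014 -0.036 -0.54 0")

```text
clock: 8.73
eef_pos: [0.6018, 0.157, 0.3886]
tool_rot: [0.699, 0.653, 0.198, 0.215]
ft_force: [-0.2, 0.7, -0.5]
grip_width: 0.0388
grasp_force: 0.0
```

Run:
```python
from h import *
st()
cv2.imwrite("pics/w3.png",bot.camera("wrist")[:,:,::-1])
for a in(1.75,1.8): print(a,proj("wrist",np.array([W(-.18*np.cos(a),y,.15+.18*np.sin(a)) for y in(-.055,.055)])).round(1).tolist())
R=Rh(np.radians(55));a=1.8;row(W(-.18*np.cos(a),0,.15+.18*np.sin(a)),R,.015)
```

```text
8.73 q [ 0.37  0.04  0.01  0.99 -0.24  1.94] p [0.6018 0.157  0.3886] F [-0.2  0.7 -0.5] w 0.0388 gf 0.0
1.75 [[282.2, 284.8], [283.5, 138.4]]
1.8 [[290.1, 280.8], [292.4, 138.0]]
row [ 0.128 -0.005 -0.154  0.002 -0.021 -0.003] tcp [0.667 0.153 0.313]
```

View pics/w3.png

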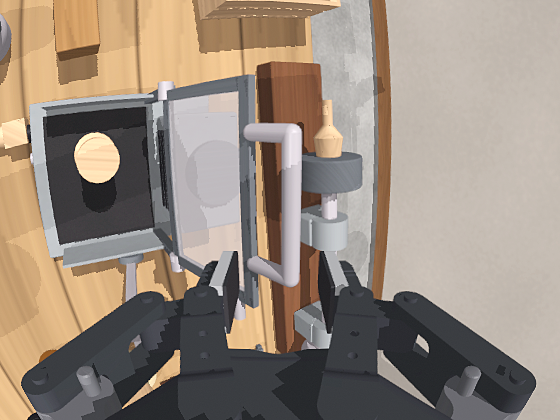

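Emit:
step_arm(targets="-0.28 0 -0.005 0 0 -0.02 0; -0.28 0.04 -0.005 -0.05 0 -0.02 0; -0.28 0.09 -0.005 -0.1 0 -0.02 0; -0.28 0.126 -0.005 -0.154 0 -0.02 0; -0.28 0.126 -0.005 -0.154 0 -0.02 0; -0.28 0.126 -0.005 -0.154 0 -0.02 0; -0.8 0.126 -0.005 -0.154 0 -0.02 0; -0.8 0.126 -0.005 -0.154 0 -0.02 0; -0.8 0.126 -0.005 -0.154 0 -0.02 0; -0.8 0.126 -0.005 -0.154 0 -0.02 0")

```text
clock: 9.62
eef_pos: [0.6632, 0.152, 0.3138]
tool_rot: [0.698, 0.65, 0.203, 0.219]
ft_force: [-6.3, -2.2, -5.6]
grip_width: 0.0117
grasp_force: 58.4
```

Run:
```python
from h import *
st()
R=Rh(np.radians(55))
b=W(-.18*np.cos(1.8),0,.15+.18*np.sin(1.8)); r0=b/.5
for a in (1.7,1.6,1.5,1.4,1.3,1.2,1.1,1.04,.99,.96,.93): print(a,((W(-.18*np.cos(a),0,.15+.18*np.sin(a))-b)/.5).round(3))
```

```text
9.62 q [ 0.32  0.16 -0.06  0.78 -0.22  1.9 ] p [0.6632 0.152  0.3138] F [-6.3 -2.2 -5.6] w 0.0117 gf 58.4
1.7 [-0.035  0.003  0.006]
1.6 [-0.071  0.005  0.009]
1.5 [-0.107  0.008  0.009]
1.4 [-0.143  0.01   0.004]
1.3 [-0.178  0.013 -0.004]
1.2 [-0.212  0.015 -0.015]
1.1 [-0.244  0.018 -0.03 ]
1.04 [-0.263  0.019 -0.04 ]
0.99 [-0.279  0.02  -0.05 ]
0.96 [-0.287  0.021 -0.056]
0.93 [-0.296  0.022 -0.062]
```

Gripped. Bring it down to about 1.1 rad, then gently lower.

Emit:
step_arm(targets="-0.8 -0.037 0.003 0.006 0 0 0; -0.8 -0.073 0.005 0.009 0 0 0; -0.8 -0.109 0.008 0.009 0 0 0; -0.8 -0.145 0.01 0.004 0 0 0; -0.8 -0.18 0.013 -0.004 0 0 0; -0.8 -0.214 0.015 -0.015 0 0 0; -0.8 -0.246 0.018 -0.03 0 0 0; -0.8 -0.265 0.019 -0.04 0 0 0; -0.8 -0.279 0.02 -0.048 0 0 0; -0.8 -0.279 0.02 -0.048 0 0 0")

```text
clock: 10.45
eef_pos: [0.5265, 0.1613, 0.2955]
tool_rot: [0.698, 0.648, 0.207, 0.224]
ft_force: [-4.5, -5.7, 3.6]
grip_width: 0.0113
grasp_force: 60.2
```

Run:
```python
from h import *
st(); o=bot.get_obs(); t=Ro.from_quat(o["tool_rot"]).apply([0,0,1]); g=o["eef_pos"]-.015*t-H
print("angle",np.arctan2(g[2],-g@bx), "r",np.hypot(g[2],g@bx))
```

```text
10.45 q [ 0.46 -0.08 -0.37  0.73 -0.3   2.02] p [0.5265 0.1613 0.2955] F [-4.5 -5.7  3.6] w 0.0113 gf 60.2
angle 1.0080540806757574 r 0.18643263818976663
```

Emit:
step_arm(targets="-0.8 -0.007 0.001 -0.005 0 0 0; -0.8 -0.013 0.001 -0.009 0 0 0; -0.8 -0.013 0.001 -0.009 0 0 0")

```text
clock: 10.7
eef_pos: [0.5213, 0.1616, 0.2922]
tool_rot: [0.698, 0.647, 0.208, 0.225]
ft_force: [-4.2, -7.2, 5.0]
grip_width: 0.0117
grasp_force: 60.3
```

Run:
```python
from h import *
st(); o=bot.get_obs(); t=Ro.from_quat(o["tool_rot"]).apply([0,0,1]); g=o["eef_pos"]-.015*t-H
print("angle",np.arctan2(g[2],-g@bx), "r",np.hypot(g[2],g@bx))
```

```text
10.7 q [ 0.47 -0.09 -0.38  0.72 -0.31  2.03] p [0.5213 0.1616 0.2922] F [-4.2 -7.2  5. ] w 0.0117 gf 60.3
angle 0.9746636451651329 r 0.1865298159684808
```

Emit:
step_arm(targets="-0.8 -0.006 -0.005 -0.005 0 0 0; -0.8 -0.012 -0.008 -0.01 0 0 0; -0.8 -0.012 -0.008 -0.01 0 0 0")

```text
clock: 10.95
eef_pos: [0.517, 0.1618, 0.2893]
tool_rot: [0.697, 0.648, 0.213, 0.222]
ft_force: [-2.2, 4.2, 5.9]
grip_width: 0.0117
grasp_force: 60.2
```

Run:
```python
from h import *
st(); o=bot.get_obs(); t=Ro.from_quat(o["tool_rot"]).apply([0,0,1]); g=o["eef_pos"]-.015*t-H
print("angle",np.arctan2(g[2],-g@bx), "r",np.hypot(g[2],g@bx))
```

```text
10.95 q [ 0.47 -0.1  -0.41  0.71 -0.3   2.03] p [0.517  0.1618 0.2893] F [-2.2  4.2  5.9] w 0.0117 gf 60.2
angle 0.9465438640054065 r 0.18660525181286997
```

Emit:
step_arm(targets="-0.8 -0.006 0 -0.005 0 0 0; -0.8 -0.01 0 -0.008 0 0 0; -0.8 -0.01 0 -0.008 0 0 0")

```text
clock: 11.2
eef_pos: [0.5153, 0.162, 0.2884]
tool_rot: [0.697, 0.646, 0.216, 0.225]
ft_force: [8.3, 2.9, 7.8]
grip_width: 0.0111
grasp_force: 59.5
```

Run:
```python
from h import *
st(); o=bot.get_obs(); t=Ro.from_quat(o["tool_rot"]).apply([0,0,1]); g=o["eef_pos"]-.015*t-H
print("angle",np.arctan2(g[2],-g@bx), "r",np.hypot(g[2],g@bx))
print("ret",(-t*.1/.5).round(3))
```

```text
11.2 q [ 0.47 -0.1  -0.42  0.69 -0.31  2.03] p [0.5153 0.162  0.2884] F [8.3 2.9 7.8] w 0.0111 gf 59.5
angle 0.9357306621753014 r 0.18696748837047655
ret [-0.118  0.007  0.161]
```

Emit:
step_arm(targets="-0.8 0.006 0 0.005 0 0 0; -0.25 0.006 0 0.005 0 0 0; -0.25 0.006 0 0.005 0 0 0; -0.25 0.006 0 0.005 0 0 0; -0.25 -0.03 0.002 0.05 0 0 0; -0.25 -0.07 0.004 0.11 0 0 0; -0.25 -0.118 0.007 0.161 0 0 0; 0 -0.2 0.007 0.161 0 0 0; 0.3 -0.27 0.007 0.161 0 0 0; 0.3 -0.3 0.007 0.12 0 0 0")

```text
clock: 12.03
eef_pos: [0.3587, 0.1636, 0.3428]
tool_rot: [0.698, 0.648, 0.21, 0.221]
ft_force: [0.9, 0.3, -0.2]
grip_width: 0.0553
grasp_force: 0.0
```

Run:
```python
from h import *
st()
t=bot.camera("top")[:,:,::-1];s=bot.camera("scene")[:,:,::-1]
a=cv2.resize(t[90:240,135:268],(399,450),interpolation=cv2.INTER_CUBIC); b=cv2.resize(s[115:265,295:425],(390,450),interpolation=cv2.INTER_CUBIC)
cv2.imwrite("pics/c4.png",np.hstack([a,b]))
for a in(.9,.96,1.02): print(a,(proj("scene",np.array([W(-.18*np.cos(a),y,.15+.18*np.sin(a)) for y in(-.055,.055)]))-[295,115])*3+[399,0])
g=np.array([.5375,.193])
for hd in(0,-.073,.1,.2):
  for d in(45,):
    R=Rgob(hd,np.radians(d)); t=R.apply([0,0,1]); c=np.r_[g,.111]; row(c-.12*t,R); row(c,R)
```

```text
12.03 q [ 0.76 -0.38 -0.45  1.05 -0.44  2.3 ] p [0.3587 0.1636 0.3428] F [ 0.9  0.3 -0.2] w 0.0553 gf 0.0
0.9 [[530.76425968 113.5896654 ]
 [649.32683628  93.02364864]]
0.96 [[534.84351164 113.90961527]
 [654.27611701  93.17681139]]
1.02 [[539.0832804  114.99116787]
 [659.38577199  94.07906398]]
row [ 0.219  0.062 -0.306  1.275 -0.22  -1.454] tcp [0.466 0.193 0.182]
row [ 0.389  0.062 -0.476  1.275 -0.22  -1.454] tcp [0.551 0.193 0.098]
row [ 0.22   0.073 -0.306  1.275 -0.269 -1.539] tcp [0.466 0.198 0.182]
row [ 0.389  0.06  -0.476  1.275 -0.269 -1.539] tcp [0.551 0.192 0.098]
row [ 0.22   0.048 -0.306  1.272 -0.155 -1.338] tcp [0.466 0.186 0.182]
row [ 0.389  0.065 -0.476  1.272 -0.155 -1.338] tcp [0.551 0.194 0.098]
row [ 0.222  0.034 -0.306  1.267 -0.09  -1.222] tcp [0.468 0.179 0.182]
row [ 0.388  0.068 -0.476  1.267 -0.09  -1.222] tcp [0.551 0.196 0.098]
```

View pics/c4.png

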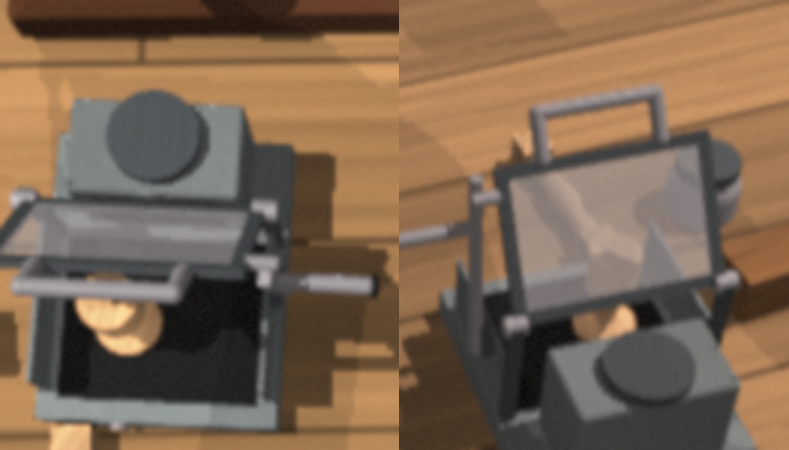

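```bash
cat >> h.py <<'E'
def Rg(head,down):
    return Rgob(head,down)*Ro.from_euler("z",np.pi)
E
python3 - <<'E'
from h import *
R=Rg(.15,np.radians(45)); t=R.apply([0,0,1]); c=np.array([.537,.192,.111]); row(c-.13*t,R); row(c,R)
E
```

```text
row [ 0.206  0.037 -0.292 -1.307 -0.23   1.786] tcp [0.459 0.18  0.189]
row [ 0.388  0.064 -0.476 -1.307 -0.23   1.786] tcp [0.55  0.194 0.098]
```

Emit:
step_arm(targets="0.55 0 0 0 -0.65 -0.115 0.89; 0.55 0 0 0 -0.65 -0.115 0.89; 0.55 0 0 0 -0.65 -0.115 0.89; 0.55 0 0 0 -0.65 -0.115 0.89; 0.55 0 0 0 -0.65 -0.115 0.89; 0.55 0 0 0 -0.65 -0.115 0.89; 0.55 0 0 0 -0.65 -0.115 0.89; 0.55 0 0 0 -0.65 -0.115 0.89; 0.55 0 0 0 -0.65 -0.115 0.89")

```text
clock: 12.88
eef_pos: [0.3603, 0.1629, 0.3389]
tool_rot: [0.351, 0.866, 0.132, 0.332]
ft_force: [-0.4, 0.4, -0.3]
grip_width: 0.0664
grasp_force: 0.0
```

Run:
```python
from h import *
st();R=Rg(.15,np.radians(45)); t=R.apply([0,0,1]); c=np.array([.537,.192,.111]); row(c-.13*t,R); row(c,R)
```

```text
12.88 q [ 0.8  -0.45 -0.56  0.91 -0.5   1.43] p [0.3603 0.1629 0.3389] F [-0.4  0.4 -0.3] w 0.0664 gf 0.0
row [ 0.198  0.035 -0.299 -0.669 -0.115  0.901] tcp [0.459 0.18  0.189]
row [ 0.38   0.062 -0.483 -0.669 -0.115  0.901] tcp [0.55  0.194 0.098]
```

Emit:
step_arm(targets="0.55 0 0 0 -0.67 -0.115 0.9; 0.55 0 0 -0.02 -0.67 -0.115 0.9; 0.55 0.02 0 -0.08 -0.67 -0.115 0.9; 0.55 0.05 0.01 -0.14 -0.67 -0.115 0.9; 0.55 0.09 0.02 -0.2 -0.67 -0.115 0.9; 0.55 0.14 0.03 -0.26 -0.67 -0.115 0.9; 0.55 0.19 0.035 -0.3 -0.67 -0.115 0.9; 0.55 0.198 0.035 -0.3 -0.67 -0.115 0.9; 0.55 0.198 0.035 -0.3 -0.67 -0.115 0.9; 0.55 0.198 0.035 -0.3 -0.67 -0.115 0.9")

```text
clock: 13.72
eef_pos: [0.4595, 0.1805, 0.1889]
tool_rot: [-0.069, 0.922, 0.028, 0.381]
ft_force: [0.4, -0.8, 1.2]
grip_width: 0.0659
grasp_force: 0.0
```

Run:
```python
from h import *
st();R=Rg(.15,np.radians(45)); t=R.apply([0,0,1]); c=np.array([.537,.192,.111]); row(c-.06*t,R); row(c,R)
im=bot.camera("wrist")[:,:,::-1].copy()
for z,r in((.133,.025),(.089,.025),(.034,.03)):
    q=np.array([[.537+r*np.cos(a),.192+r*np.sin(a),z] for a in np.linspace(0,6.28,40)])
    cv2.polylines(im,[proj("wrist",q).astype(int)],True,(0,0,255) if z>.1 else (255,0,0),1)
cv2.imwrite("pics/w4.png",im)
```

```text
13.72 q [ 0.54 -0.17 -0.88  0.12 -0.27  0.28] p [0.4595 0.1805 0.1889] F [ 0.4 -0.8  1.2] w 0.0659 gf 0.0
row [ 0.098  0.014 -0.098  0.002 -0.002  0.001] tcp [0.508 0.188 0.14 ]
row [ 0.182  0.027 -0.183  0.002 -0.002  0.001] tcp [0.55  0.194 0.098]
```

View pics/w4.png

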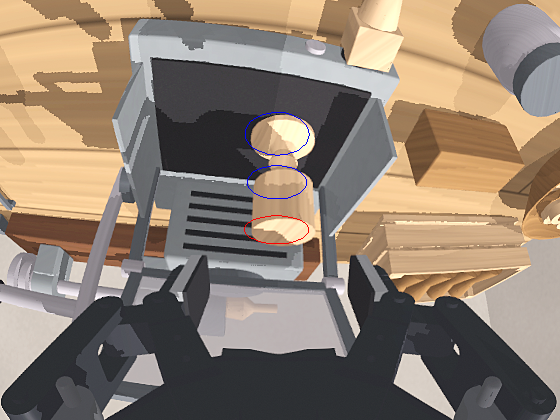

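Emit:
step_arm(targets="0.55 0.03 0.015 -0.03 0 0 0; 0.55 0.06 0.019 -0.06 0 0 0; 0.55 0.1 0.025 -0.1 0 0 0; 0.55 0.14 0.031 -0.14 0 0 0; 0.55 0.181 0.037 -0.183 0 0 0; 0.55 0.181 0.037 -0.183 0 0 0; 0.55 0.181 0.037 -0.183 0 0 0; 0 0.181 0.037 -0.183 0 0 0; 0 0.181 0.037 -0.183 0 0 0; 0 0.181 0.037 -0.183 0 0 0")

```text
clock: 14.6
eef_pos: [0.5494, 0.1998, 0.0998]
tool_rot: [-0.071, 0.921, 0.029, 0.383]
ft_force: [-0.6, 0.2, -1.2]
grip_width: 0.0486
grasp_force: 61.6
```

Emit:
step_arm(targets="0 0 0 0 0 0 0; 0 0 0 0 0 0 0")

```text
clock: 14.77
eef_pos: [0.5499, 0.1999, 0.0997]
tool_rot: [-0.071, 0.921, 0.029, 0.383]
ft_force: [-3.7, -0.8, 6.7]
grip_width: 0.0487
grasp_force: 62.1
```

Run:
```python
from h import *
st(); R=Ro.from_quat(bot.get_obs()["tool_rot"]); print("grip",bot.get_obs()["eef_pos"]-.019*R.apply([0,0,1]))
```

```text
14.77 q [ 0.46  0.21 -0.84 -0.25 -0.22  0.22] p [0.5499 0.1999 0.0997] F [-3.7 -0.8  6.7] w 0.0487 gf 62.1
grip [0.53657961 0.19783221 0.11307594]
```

Emit:
step_arm(targets="0 0 0 0.01 0 0 0; 0 0 0 0.025 0 0 0; 0 -0.02 -0.003 0.045 0 0 0; 0 -0.06 -0.009 0.085 0 0 0; 0 -0.1 -0.015 0.125 0 0 0; 0 -0.14 -0.021 0.165 0 0 0; 0 -0.18 -0.027 0.205 0 0 0; 0 -0.22 -0.033 0.25 0 0 0; 0 -0.26 -0.039 0.3 0 0 0; 0 -0.28 -0.042 0.36 0 0 0")

```text
clock: 15.6
eef_pos: [0.4059, 0.1764, 0.276]
tool_rot: [-0.072, 0.922, 0.027, 0.379]
ft_force: [1.0, 1.2, -1.0]
grip_width: 0.0488
grasp_force: 62.0
```

Run:
```python
from h import *
st(); o=bot.get_obs();R=Ro.from_quat(o["tool_rot"]); h=np.arctan2(*R.apply([0,0,1])[1::-1]);print(h,np.degrees(np.arcsin(-R.apply([0,0,1])[2])))
R2=Ro.from_euler("z",-.6-h)*R
row([.418,-.3605,.30],R2);row([.418,-.3605,.0981],R2)
```

```text
15.6 q [ 0.64 -0.41 -0.75  0.51 -0.34  0.36] p [0.4059 0.1764 0.276 ] F [ 1.   1.2 -1. ] w 0.0488 gf 62.0
0.14808460531951284 45.27832402150564
row [ 0.046 -1.089  0.021 -0.    -0.    -0.952] tcp [ 0.429 -0.368  0.286]
row [ 0.046 -1.089 -0.383 -0.    -0.    -0.952] tcp [ 0.429 -0.368  0.085]
```

Emit:
step_arm(targets="0 0 -0.03 0.06 0 0 -0.05; 0 0 -0.1 0.1 0 0 -0.15; 0 0 -0.18 0.1 0 0 -0.25; 0 0 -0.26 0.1 0 0 -0.35; 0 0.01 -0.34 0.1 0 0 -0.45; 0 0.01 -0.42 0.1 0 0 -0.55; 0 0.02 -0.5 0.1 0 0 -0.65; 0 0.02 -0.58 0.1 0 0 -0.75; 0 0.03 -0.66 0.1 0 0 -0.85; 0 0.03 -0.74 0.1 0 0 -0.95")

```text
clock: 16.43
eef_pos: [0.4235, -0.1939, 0.3277]
tool_rot: [0.272, 0.883, -0.114, 0.365]
ft_force: [1.9, 1.4, -0.8]
grip_width: 0.0484
grasp_force: 62.2
```

```bash
cat > pl.py <<'E'
from h import *
st(); o=bot.get_obs();R=Ro.from_quat(o["tool_rot"]); h=np.arctan2(*R.apply([0,0,1])[1::-1])
# grasp orientation, turned to heading -.6
Rg0=Ro.from_quat([-.071,.921,.029,.383]); h0=np.arctan2(*Rg0.apply([0,0,1])[1::-1])
R2=Ro.from_euler("z",-.6-h0)*Rg0
print(h,(R2*R.inv()).as_rotvec())
for z in(.2,.105,.0981): row([.418,-.3605,z],R2)
E
python3 pl.py
```

```text
16.43 q [-0.29 -0.41 -0.63  0.59 -0.22  0.22] p [ 0.4235 -0.1939  0.3277] F [ 1.9  1.4 -0.8] w 0.0484 gf 62.2
-0.6007694898623827 [-0.00015008 -0.00290864 -0.00074545]
row [ 0.011 -0.348 -0.282 -0.    -0.004 -0.001] tcp [ 0.429 -0.368  0.187]
row [ 0.011 -0.348 -0.472 -0.    -0.004 -0.001] tcp [ 0.429 -0.368  0.092]
row [ 0.011 -0.348 -0.486 -0.    -0.004 -0.001] tcp [ 0.429 -0.368  0.085]
```

Emit:
step_arm(targets="0 0.003 -0.08 0 0 0 0; 0 0.006 -0.16 0 0 0 0; 0 0.01 -0.24 -0.02 0 0 0; 0 0.011 -0.32 -0.08 0 0 0; 0 0.011 -0.348 -0.15 0 0 0; 0 0.011 -0.348 -0.22 0 0 0; 0 0.011 -0.348 -0.28 0 0 0; 0 0.011 -0.348 -0.34 0 0 0; 0 0.011 -0.348 -0.4 0 0 0; 0 0.011 -0.348 -0.4 0 0 0")

```text
clock: 17.27
eef_pos: [0.4255, -0.362, 0.1186]
tool_rot: [0.271, 0.886, -0.11, 0.359]
ft_force: [-1.7, 1.0, -1.6]
grip_width: 0.0483
grasp_force: 62.2
```

```bash
python3 pl.py
python3 - <<'E'
from h import *
# segmentation check of goblet cup rim relative to board, both cams, numbers via saved images
for n in("top","scene"):
    im=bot.camera(n)[:,:,::-1]; cv2.imwrite(f"pics/p_{n}.png",im)
    cs=proj(n,np.array([[.418,-.3605,z] for z in(.018,.05,.15)])); print(n,cs.round(1).tolist())
E
```

```text
17.27 q [-0.77  0.11 -0.87 -0.17  0.12 -0.13] p [ 0.4255 -0.362   0.1186] F [-1.7  1.  -1.6] w 0.0483 gf 62.2
-0.5949416218307002 [-0.01122866 -0.01555312 -0.00451688]
row [ 0.007 -0.012  0.136 -0.014 -0.02  -0.006] tcp [ 0.429 -0.368  0.187]
row [ 0.007 -0.012 -0.054 -0.014 -0.02  -0.006] tcp [ 0.429 -0.368  0.092]
row [ 0.007 -0.012 -0.068 -0.014 -0.02  -0.006] tcp [ 0.429 -0.368  0.085]
top [[380.7, 237.8], [383.8, 236.6], [394.5, 232.5]]
scene [[167.9, 244.1], [166.1, 236.7], [160.3, 211.9]]
```

Emit:
step_arm(targets="0 0.005 -0.01 -0.02 -0.01 -0.015 0; 0 0.005 -0.01 -0.045 -0.01 -0.015 0; 0 0.005 -0.01 -0.054 -0.01 -0.015 0; 0 0.005 -0.01 -0.054 -0.01 -0.015 0; 0 0.005 -0.01 -0.054 -0.01 -0.015 0")

```text
clock: 17.78
eef_pos: [0.4333, -0.3714, 0.1024]
tool_rot: [0.269, 0.881, -0.116, 0.373]
ft_force: [0.4, -0.6, -1.0]
grip_width: 0.0484
grasp_force: 62.2
```

```bash
python3 pl.py
```

```text
17.78 q [-0.78  0.18 -0.89 -0.3   0.13 -0.13] p [ 0.4333 -0.3714  0.1024] F [ 0.4 -0.6 -1. ] w 0.0484 gf 62.2
-0.5968986434962051 [ 0.00983076  0.01006827 -0.00550466]
row [-0.008  0.007  0.168  0.013  0.013 -0.007] tcp [ 0.429 -0.368  0.187]
row [-0.008  0.007 -0.022  0.013  0.013 -0.007] tcp [ 0.429 -0.368  0.092]
row [-0.008  0.007 -0.035  0.013  0.013 -0.007] tcp [ 0.429 -0.368  0.085]
```

Emit:
step_arm(targets="0 -0.008 0.007 -0.01 0.01 0.013 0; 0 -0.008 0.007 -0.02 0.01 0.013 0; 0 -0.008 0.007 -0.026 0.01 0.013 0; 0 -0.008 0.007 -0.026 0.01 0.013 0; 0 -0.008 0.007 -0.026 0.01 0.013 0")

```text
clock: 18.2
eef_pos: [0.4283, -0.3671, 0.0869]
tool_rot: [0.27, 0.884, -0.113, 0.366]
ft_force: [-0.1, 0.1, -0.8]
grip_width: 0.049
grasp_force: 62.2
```

```bash
python3 pl.py
```

```text
18.2 q [-0.78  0.21 -0.91 -0.33  0.13 -0.13] p [ 0.4283 -0.3671  0.0869] F [-0.1  0.1 -0.8] w 0.049 gf 62.2
-0.595700276028042 [-0.00061342 -0.00279493 -0.0053629 ]
row [ 0.002 -0.002  0.199 -0.001 -0.004 -0.007] tcp [ 0.429 -0.368  0.187]
row [ 0.002 -0.002  0.009 -0.001 -0.004 -0.007] tcp [ 0.429 -0.368  0.092]
row [ 0.002 -0.002 -0.004 -0.001 -0.004 -0.007] tcp [ 0.429 -0.368  0.085]
```

Emit:
step_arm(targets="0 0.002 -0.002 -0.003 0 0 0; 0 0.002 -0.002 -0.005 0 0 0; 0 0.002 -0.002 -0.005 0 0 0")

```text
clock: 18.45
eef_pos: [0.4296, -0.3684, 0.0847]
tool_rot: [0.27, 0.883, -0.113, 0.366]
ft_force: [0.4, -0.8, -0.6]
grip_width: 0.0489
grasp_force: 62.2
```

Emit:
step_arm(targets="0 0 0 -0.002 0 0 0; 0 0 0 -0.004 0 0 0; 0 0 0 -0.004 0 0 0")

```text
clock: 18.7
eef_pos: [0.4306, -0.3693, 0.0847]
tool_rot: [0.269, 0.883, -0.114, 0.368]
ft_force: [-2.4, 1.4, 6.0]
grip_width: 0.0483
grasp_force: 62.6
```

Emit:
step_arm(targets="0 -0.001 0.001 0.003 0 0 0; 0.2 -0.001 0.001 0.003 0 0 0; 0.55 -0.001 0.001 0.003 0 0 0; 0.55 -0.001 0.001 0.003 0 0 0; 0.55 -0.001 0.001 0.003 0 0 0; 0.55 -0.03 0.02 0.03 0 0 0; 0.55 -0.07 0.048 0.075 0 0 0; 0.55 -0.14 0.096 0.16 0 0 0; 0.55 -0.2 0.14 0.23 0 0 0; 0.55 -0.26 0.18 0.3 0 0 0")

```text
clock: 19.53
eef_pos: [0.3197, -0.2914, 0.2075]
tool_rot: [0.27, 0.884, -0.112, 0.365]
ft_force: [0.7, -1.2, 0.6]
grip_width: 0.0662
grasp_force: 0.0
```

Run:
```python
from h import *
st()
for n in("top","scene"):
    im=bot.camera(n)[:,:,::-1]; cv2.imwrite(f"pics/e_{n}.png",im)
    b=cv2.imread(f"pics/{n}0.png")
    d=(cv2.absdiff(im,b).max(2)>40).astype(np.uint8)
    d=cv2.morphologyEx(d,cv2.MORPH_OPEN,np.ones((3,3)))
    k,_,s,c=cv2.connectedComponentsWithStats(d); print(n,[(s[i].tolist(),c[i].round(0).tolist()) for i in range(1,k) if s[i,4]>25])
    for z,r in((.018,0),(.118,.025),(.074,.025)): print(z,proj(n,np.array([[.418+r*np.cos(a),-.3605+r*np.sin(a),z] for a in(0,1.57,3.14,4.71)])).round(0).tolist())
# rim centre via Hough/ellipse fit: orange-tinted cup top
im=cv2.imread("pics/e_top.png"); u=proj("top",[[.418,-.3605,.118]])[0].astype(int); print(u,cv2.cvtColor(im,cv2.COLOR_BGR2HSV)[u[1]-14:u[1]+24:2,u[0]-24:u[0]+16:4].tolist())
```

```text
19.53 q [-0.88 -0.38 -0.95  0.24  0.2  -0.21] p [ 0.3197 -0.2914  0.2075] F [ 0.7 -1.2  0.6] w 0.0662 gf 0.0
top [([251, 64, 9, 3, 27], [255.0, 65.0]), ([228, 122, 5, 12, 50], [230.0, 127.0]), ([228, 136, 36, 22, 214], [241.0, 143.0]), ([261, 149, 38, 24, 240], [276.0, 161.0]), ([127, 156, 20, 23, 244], [138.0, 169.0]), ([139, 162, 91, 72, 3941], [183.0, 191.0]), ([232, 180, 74, 34, 810], [265.0, 196.0]), ([245, 213, 22, 12, 189], [253.0, 218.0]), ([199, 225, 44, 16, 289], [226.0, 235.0]), ([385, 224, 17, 18, 179], [393.0, 232.0]), ([155, 229, 17, 4, 56], [163.0, 230.0]), ([402, 231, 12, 16, 155], [407.0, 239.0]), ([354, 265, 7, 7, 39], [357.0, 268.0]), ([336, 269, 17, 22, 112], [343.0, 279.0]), ([254, 269, 173, 151, 10211], [362.0, 361.0]), ([427, 319, 133, 101, 9833], [493.0, 368.0]), ([347, 351, 21, 12, 178], [357.0, 358.0]), ([222, 357, 35, 20, 332], [243.0, 365.0]), ([274, 373, 14, 29, 289], [280.0, 387.0]), ([290, 373, 21, 14, 143], [299.0, 380.0]), ([171, 379, 89, 41, 1479], [209.0, 408.0]), ([487, 395, 73, 25, 1168], [532.0, 410.0])]
0.018 [[381.0, 238.0], [381.0, 238.0], [38
[... 4037 characters left out ...]
 [17, 108, 230], [19, 95, 202], [20, 95, 202], [19, 98, 175], [15, 132, 124]], [[19, 97, 190], [19, 95, 213], [20, 95, 214], [19, 96, 213], [19, 97, 213], [19, 95, 214], [19, 95, 213], [20, 95, 211], [17, 111, 147], [15, 130, 174]], [[17, 114, 159], [19, 97, 215], [20, 95, 215], [19, 97, 216], [19, 94, 216], [20, 95, 215], [20, 96, 215], [19, 96, 209], [15, 131, 163], [15, 134, 179]], [[15, 131, 167], [19, 97, 179], [20, 97, 211], [19, 97, 214], [20, 96, 212], [20, 97, 211], [19, 95, 213], [18, 107, 155], [15, 133, 173], [15, 131, 173]], [[15, 131, 171], [15, 124, 164], [19, 96, 188], [19, 95, 211], [19, 94, 212], [19, 95, 209], [18, 99, 177], [15, 129, 154], [15, 128, 167], [15, 132, 164]]]
```

Run:
```python
from h import *
a=cv2.imread("pics/c4.png")[:,399:]; s=bot.camera("scene")[:,:,::-1]
b=cv2.resize(s[115:265,295:425],(390,450),interpolation=cv2.INTER_CUBIC)
m=cv2.absdiff(a,b).max(2); f=(m[80:320,50:350]>60).mean(); print(f)
if f<.03: print(bot.job_done())
```

```text
0.007819444444444445
the job is handed in; nothing more can be done
None
```

The job is handed in at about 19.6 s: the flap is resting on the raised stay, and the goblet is standing upright on the empty board, within about 3 mm of its middle in the top camera. I saw no sign that anything else on the bench moved, and the robot is clear of everything.

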